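Stow the charged robot battery in the pit rack

ROBOT

A 6-joint arm with a two-finger parallel gripper is mounted at the origin on the work surface. World frame = base frame: x ahead of the robot, y to its left, z up, the work surface at z = 0. Lengths are in m, angles in rad, forces in N, time in s.
With the tool pointing down it reaches from about 0.4 to 0.825 m from the base axis. Payload 7 kg.
Tool frame: the origin (TCP) lies midway between the tips of the shut fingers; the grasp point (between the pads) lies hold_point_z behind it (hold_point_z is the distance from the TCP to the grasp point, in m); z points along the fingers, y is the line along which they close (so a half turn about z gives the same grasp; the last joint's range is limited). The gripper opens to 88 mm and grips with 3 to 60 N. Pads are 19 mm wide; open, the fingers measure 130 mm over their backs; the gripper's body (78 mm by 193 mm) begins 47 mm behind the grasp point.
Start: joints at [1.502, 0.359, 0.012, 0, -1.224, -0.288], TCP at [0.236, 0.632, 0.192] pointing down, gripper open.
Joint ranges: [-3.07, 3.07], [-1.43, 2.12], [-1.02, 1.25], [-3.03, 1.67], [-3.05, -0], [-3.03, 3.03]. Speed limits (rad/s): [2.39, 2.39, 3.01, 3.14, 3.14, 3.14].

INTERFACE

Orientations are given as [roll, pitch, yaw] about the fixed x, y, z axes, in that order (R = Rz(yaw) Ry(pitch) Rx(roll)).
In Python, from station import * gives the robot as it stands.
- The arm moves only by the tool apply_moves, never from a script. Its argument "steps" is a list of rows, each an object with "translation": the shift along the world's x, y, z scaled (see below), a list of three; "rotation": the turn, a rotation vector about the world's x, y, z scaled (see below), a list of three. A call has exactly 10 rows; each row is the pose to reach, as a shift and turn from the pose commanded when the call began; what a row does not reach only later rows make up. The controller multiplies each number of a shift by 250 mm and each number of a turn by 30 degrees. A row lasts 1/12 s, in which the tool goes at most 41.7 mm and 7.16 degrees, less where a joint would pass 70% of its speed; a pose out of reach is approached as far as the arm can. A call with a number of a shift or a turn outside -1 to 1 is refused whole. A call with a gripper value outside its range is refused whole. "jaw" is the closure, from -1 (fully open) to 1 (shut), so that 0 is half open, set as the call begins (left out, the last holds). The fingers move at their own pace and stop on an object; "newtons" is the grip in N (left out, the last holds). Time passes only in rows, so rows that repeat a pose let the fingers close, or fill a call up. It gives the time, the measured TCP pose, the force, the opening and the grip force at its end, in the units of the state.
- get_state(): the state, without advancing time (a new reading comes with each control period).
- grab_frame(name): name is "scene" or "side" or "wrist"; returns the picture (480x640x3 uint8, blue, green, red); there is no depth.
- camera_model(name): a dict with "fx", "fy", "cx", "cy" (pixels), "xyz" and "rotation" of the camera in the world. Camera axes: x right, y down, z forward; pixel columns grow to the right and rows downward; lengths in m; the calibration is good to about 2 mm. A picture is of the moment at which its call begins: read the wrist's pose just before it. camera_model takes no time and is no camera call; for the wrist camera it gives the pose at the moment of the call.
- job_done(): hands the job in; it is judged then, once.
The state is a dict: "t": time; "q": joint angles; "qd": joint speeds; "joint_efforts": joint torques, N m; "eef_pos": TCP position; "ee_rot": TCP orientation; "force": force on the tool from outside, world axes, zero at the start; "moment": the same for the moment, N m; "width": finger opening in m; "gripper_force": force on a finger pad.
Only numpy, scipy, OpenCV 4.12 (cv2) and the standard library are available. Lean on these libraries where they do the work, as an engineer would, in place of code of your own. Each camera call takes 0.05 s, during which the arm holds its last target. There are 200 camera calls.

TASK

One of the two battery packs in the charger shows a green light bar: it is charged. Pinch its two orange side buttons together to unlatch it, draw it straight out of its leaning bay, then stand it upright, foot down, in the one empty slot of the orange rack: lower it fully onto the slot floor without dropping it, and let go. Leave the red-lit pack charging and the stored packs where they are.

Things in the scene. Friction and masses are not known exactly. Their poses are not given: they have to be found in the camera images.
- charged_center (a point): The charged battery pack: a flat blue slab with black head and foot and a green light bar on top, 54 mm wide (its y), 20 mm thick (its x), 112 mm tall (its z, from foot to head), 0.2 to 0.4 kg. This point is its centre, 56 mm above its foot. Turned half round about its z it is the same.
- charged_grip (a point): The point midway between the charged pack's two orange release buttons, 32 mm above its centre, 24 mm below its top. The buttons sit on the narrow sides (+y and -y), 22 mm high, 14 mm wide; their faces are 66 mm apart when free, 56 mm when fully in. Springs push them out, 2 N each at first and 5.6 N each fully in; a squeeze of 15 to 40 N suits.
- charged_foot (a point): Centre of the charged pack's underside, 56 mm below its centre. Each button carries a black hook on the pack's side, 24 to 33 mm above the foot, that catches under a ledge in the charger bay: unless both buttons are well in, the pack stays locked.
- charged_left (a joint): Travel of the charged pack's button on its +y side: 0 free, 0.005 m fully in; the hook is free beyond 0.004.
- charged_right (a joint): The same for the button on its -y side.
- charging_center (a point): Centre of the other pack in the charger, alike but with a red light bar: still charging, to be left alone.
- charger: Fixed grey two-bay charger, 252 mm wide (its y), 112 mm deep (x), 80 mm high; origin mid underside. Bays lie 65 mm to either side of its middle along y and hold a pack by its lowest 46 mm with 1.5 mm play. Bays lean 0.35 rad from vertical (packs 0.35 to 0.42), heads towards the charger's -x side; a pack comes out along its own z and is clear after 46 mm. Heads are 130 mm above the bench.
- rack: Fixed orange rack, 100 mm deep (its x), 176 mm wide (y), origin mid underside. Four slots along x, at y = -60, -20, 20, 60 mm, 24 mm wide between 16 mm ribs with rounded tops 52 mm above the bench; floor 6 mm above the bench, 88 mm long between end lips 8 mm high. A pack stands with its width along the rack's x, thickness along y; its head is then 118 mm above the bench.
- free_slot: The empty slot: the origin is the middle of its floor, 6 mm above the bench; its x runs along the slot, its y across it.
- stored_a_center (a point): Centre of a stored pack (light bar off) standing in one of the other three slots.
- stored_b_center (a point): Centre of another stored pack.
- stored_c_center (a point): Centre of the third stored pack.

How it is judged:
On the way, in this order (a step that is already met when the one before it is completed fails the run):
1. both side buttons of the charged pack are pinched in together (value of joint each of charged_left, charged_right above 0.004 m), for 0.1 s.
2. the charged pack has been drawn up clear of the charger (height (world z) of charged_foot above 0.075 m), for 0.1 s.
At the end, for the whole second after the job is handed in: The charged pack stands upright (within 0.13 rad), foot down, released and at rest in the empty slot: foot less than 4 mm above the slot floor, within 6 mm of the slot's middle across and 18 mm along. The charging pack moved at most 8 mm, stored packs 12 mm (y of charged_foot in the frame of free_slot between -0.006 and 0.006 m and x of charged_foot in the frame of free_slot between -0.018 and 0.018 m and z of charged_foot in the frame of free_slot below 0.004 m and angle between charged_foot's own z axis and vertical below 0.13 rad and linear speed of charged below 0.02 m/s); the robot touches nothing.
It fails at once if the pack that is still charging is moved by more than 8 mm (distance of charging_center from where it was at the start of the episode above 0.008 m).
It fails at once if a stored pack is moved by more than 12 mm (distance of any of stored_a_center, stored_b_center, stored_c_center from where it was at the start of the episode above 0.012 m).
It fails at once if the pack is dropped into the slot (it moves faster than 0.5 m/s within 60 mm of the slot floor) (distance between charged_foot and free_slot below 0.06 m and linear speed of charged above 0.5 m/s).
It also fails if it takes over 43 s, if anything falls off the work surface, if the arm or the gripper's body presses on something with over 40 N, if the wrist force passes 120 N, or if a joint passes its speed limit or range.

## Working session

There is one attempt and no reset: what is moved stays moved. The work goes in short steps, Python scripts to look and compute and a tool call to move; the robot and the scene stay as the last step left them, time stands still between calls to the robot, and variables do not carry over. Pictures are saved under pics/ and viewed, at most 10 in all, crops included, and the job is handed in when it is done.

Besides the shell and the picture viewer there is one more tool, called after "Emit:" by a JSON object that holds its "op" and its "data". apply_moves: Moves the arm, as the interface text tells. Shifts and turns lie within -1 to 1; 1 stands for 250 mm of shift or 30 degrees of turn. Its arguments: {"type":"object","properties":{"steps":{"type":"array"},"jaw":{"type":"number"},"newtons":{"type":"number"}},"required":["steps"]}

```bash
mkdir -p pics; python3 - <<'E'
from station import *
import cv2,json
s=get_state();print(s)
for n in("scene","side"):
    cv2.imwrite(f"pics/{n}0.png",grab_frame(n));print(n,camera_model(n))
E
```

```text
{'t': 0.0, 'q': array([ 1.50211911e+00,  3.59387436e-01,  1.10760899e-02, -3.33556063e-04,
       -1.22409967e+00, -2.88085312e-01]), 'qd': array([-3.16624425e-04, -5.43268562e-04, -1.95431395e-03,  1.38584715e-03,
        6.68100655e-04,  7.66562870e-05]), 'joint_efforts': array([ 3.24154826e-04, -5.82714415e+01,  2.93053883e+01,  6.99757263e+00,
        7.02723657e-03, -1.67411736e-04]), 'eef_pos': array([0.23559418, 0.63197805, 0.19063287]), 'ee_rot': array([ 3.13995541e+00, -1.58160496e-04, -3.56875996e-01]), 'force': array([-1.17961493, -0.48298665,  0.15686256]), 'moment': array([0.0361562 , 0.02412233, 0.00165769]), 'gripper_force': 0.0, 'width': 0.08739064347647608}
scene {'fx': 571.9313938395796, 'fy': 571.9313938395796, 'cx': 327.1995972567602, 'cy': 243.5091303724761, 'xyz': array([ 0.91581391, -0.40117542,  0.82075253]), 'rotation': array([-2.51963273e+00,  1.06952720e-03,  7.03486176e-01])}
side {'fx': 521.0235056822577, 'fy': 521.0235056822577, 'cx': 320.8057104006553, 'cy': 240.41801729549604, 'xyz': array([0.4114882 , 0.75693604, 0.70326889]), 'rotation': array([-2.23754245,  0.02339781, -2.98798105])}
```

View pics/scene0.png

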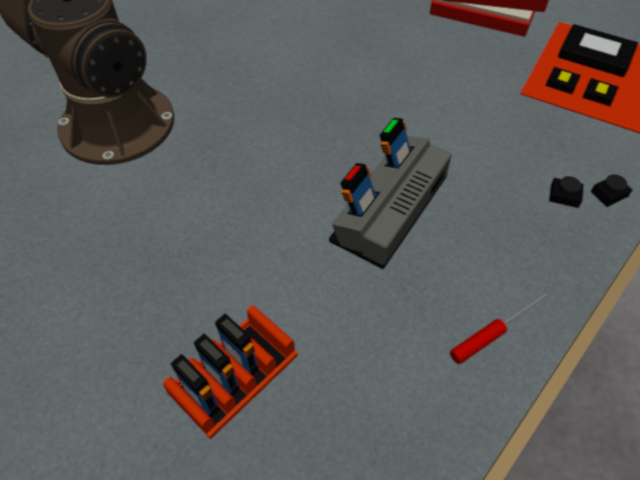

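View pics/side0.png

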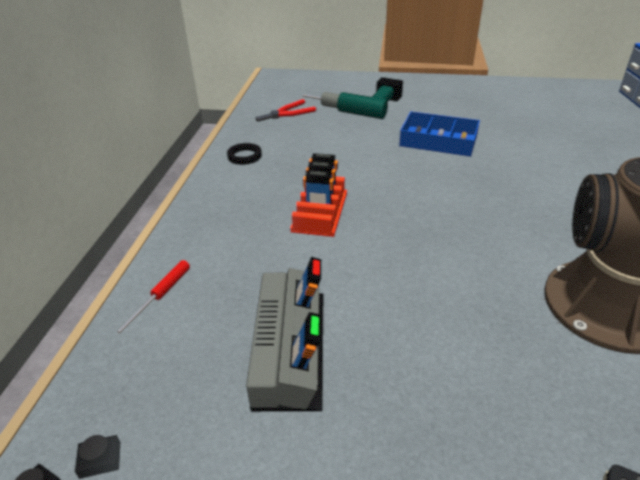

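The scene view shows the green pack at about (395,128), the red one at (355,175), and the rack at about (230,370) with its empty slot at the right-hand end. The side view shows the green pack at (314,327). I'll enlarge both.

```bash
python3 - <<'E'
import cv2,numpy as np
a=cv2.imread("pics/scene0.png");b=cv2.imread("pics/side0.png")
r=lambda i,x,y,w,h,k:cv2.resize(i[y:y+h,x:x+w],None,fx=k,fy=k,interpolation=cv2.INTER_CUBIC)
# charger: scene origin (320,105) x5 ; side origin (240,250) x5
c=np.hstack([r(a,320,105,140,165,3.6)[:590],np.zeros((590,4,3),np.uint8),r(b,240,250,90,164,3.6)[:590,:290]])
print(c.shape)
cv2.imwrite("pics/c1.png",c[:,:800])
d=np.hstack([r(a,155,295,150,145,3.6),r(b,285,148,72,145,3.6)])
print(d.shape)
cv2.imwrite("pics/c2.png",d[:,:800])
E
```

```text
(590, 798, 3)
(522, 799, 3)
```

View pics/c1.png

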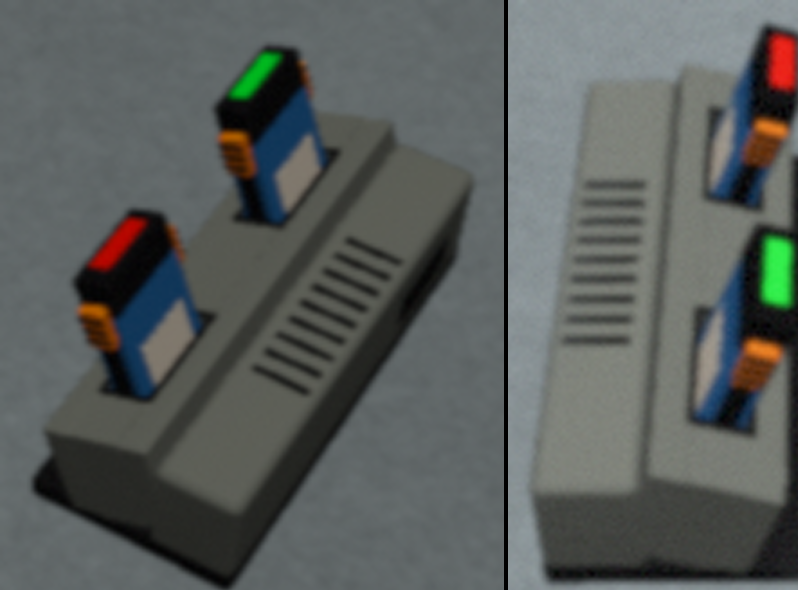

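View pics/c2.png

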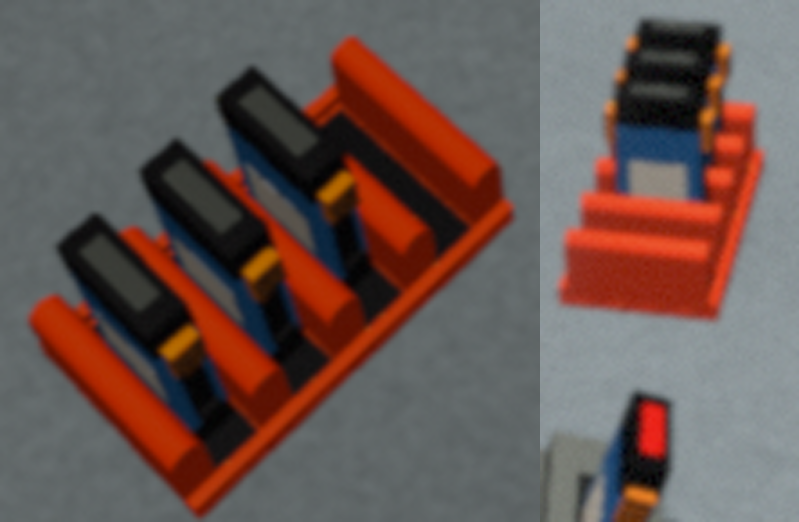

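The crops show the slot beside the right-hand outer rib is empty. The light bars, rib tops and rack corners are clear enough to triangulate.

```bash
cat > h.py <<'E'
import numpy as np,cv2
from scipy.spatial.transform import Rotation as R
from station import *
def ray(n,uv,M=None):
    M=M or camera_model(n)
    d=np.array([(uv[0]-M['cx'])/M['fx'],(uv[1]-M['cy'])/M['fy'],1])
    return np.array(M['xyz']),R.from_euler('xyz',M['rotation']).apply(d)
def atz(n,uv,z,M=None):
    o,d=ray(n,uv,M);return o+d*(z-o[2])/d[2]
def tri(rs):
    A=0;b=0
    for o,d in rs:
        d=d/np.linalg.norm(d);P=np.eye(3)-np.outer(d,d);A=A+P;b=b+P@o
    return np.linalg.solve(A,b)
E
python3 - <<'E'
from h import *
np.set_printoptions(precision=4,suppress=True)
a=cv2.imread("pics/scene0.png");b=cv2.imread("pics/side0.png")
def blob(i,ch,box):
    x,y,w,h=box;p=i[y:y+h,x:x+w].astype(int);o=[c for c in range(3) if c!=ch]
    m=(p[...,ch]-np.maximum(p[...,o[0]],p[...,o[1]]))*1.
    m[m<70]=0;v,u=np.mgrid[y:y+h,x:x+w];return ((u*m).sum()/m.sum(),(v*m).sum()/m.sum())
gs=blob(a,1,(375,110,35,35));rs=blob(a,2,(335,160,40,24))
gd=blob(b,1,(300,310,30,36));rd=blob(b,2,(306,255,20,24))
print(gs,rs,gd,rd)
G=tri([ray('scene',gs),ray('side',gd)]);Rr=tri([ray('scene',rs),ray('side',rd)])
print("tri",G,Rr,np.linalg.norm(G-Rr))
for n,g,r in(('scene',gs,rs),('side',gd,rd)):
    p,q=atz(n,g,.13),atz(n,r,.13);print(n,p,q,np.linalg.norm(p-q),np.degrees(np.arctan2(*(p-q)[1::-1]))-90)
S=lambda x,y:atz
f=lambda x,y:(155+(x+.5)/3.6-.5,295+(y+.5)/3.6-.5)
for k in((124,290),(203,203),(278,122)):print("stored",atz('scene',f(*k),.118))
for k in((45,305),(198,455),(350,45),(492,175)):print("rib",atz('scene',f(*k),.052))
for k in((200,515),(512,210)):print("corner",atz('scene',f(*k),0))
f=lambda x,y:(320+(x+.5)/3.6-.5,105+(y+.5)/3.6-.5)
for k in((228,587),(38,490)):print("chcorner",atz('scene',f(*k),0))
f=lambda x,y:(240+(x-508+.5)/3.6-.5,250+(y+.5)/3.6-.5)
print("chcorner side",atz('side',f(548,580),0))
f=lambda x,y:(285+(x-540+.5)/3.6-.5,148+(y+.5)/3.6-.5)
for k in((560,300),(716,318)):print("rackcorner side",atz('side',f(*k),0))
E
```

```text
(np.float64(390.4324541977048), np.float64(125.60459029595329)) (np.float64(352.25005409304003), np.float64(172.33919942300759)) (np.float64(314.3490081515337), np.float64(325.1977100315695)) (np.float64(315.7536596023596), np.float64(266.9300305877212))
tri [0.5151 0.2401 0.1299] [0.5337 0.1111 0.1302] 0.13028804105418845
scene [0.5154 0.2401 0.13  ] [0.5337 0.1113 0.13  ] 0.13005040348254904 8.069235958906887
side [0.5147 0.24   0.13  ] [0.5337 0.1108 0.13  ] 0.13053232467997514 8.328069251219745
stored [ 0.5886 -0.2937  0.118 ]
stored [ 0.5853 -0.252   0.118 ]
stored [ 0.5824 -0.2107  0.118 ]
rib [ 0.5389 -0.3079  0.052 ]
rib [ 0.6285 -0.3096  0.052 ]
rib [ 0.5482 -0.1475  0.052 ]
rib [ 0.6351 -0.1531  0.052 ]
corner [ 0.6272 -0.3193  0.    ]
corner [ 0.6339 -0.143   0.    ]
chcorner [0.6404 0.0698 0.    ]
chcorner [0.5347 0.055  0.    ]
chcorner side [0.607  0.3108 0.    ]
rackcorner side [ 0.6378 -0.1492  0.    ]
rackcorner side [ 0.5391 -0.143   0.    ]
```

```bash
cat >> h.py <<'E'
def Rt(yaw,tilt): # tool z = down, leaned outward along yaw direction by tilt
    zp=np.array([-np.sin(tilt)*np.cos(yaw),-np.sin(tilt)*np.sin(yaw),np.cos(tilt)])
    y=np.array([np.sin(yaw),-np.cos(yaw),0]);z=-zp
    return R.from_matrix(np.c_[np.cross(y,z),y,z]),zp
def delta(pos,Rg,s=None):
    s=s or get_state();Rc=R.from_euler('xyz',s['ee_rot'])
    return (np.asarray(pos)-s['eef_pos'])/.25, np.degrees((Rg*Rc.inv()).as_rotvec())/30
E
python3 - <<'E'
from h import *
import station
np.set_printoptions(precision=4,suppress=True)
print([n for n in dir(station) if not n.startswith('_')]); print(getattr(station,'hold_point_z',None), get_state().get('hold_point_z'))
Rg,zp=Rt(.143,.38)
top=np.array([.515,.24,.13]);g=top-.024*zp
print(g,zp,g+.12*zp,delta(g+.12*zp,Rg))
M=camera_model('wrist');s=get_state();Rc=R.from_euler('xyz',s['ee_rot'])
print(M['fx'],Rc.inv().apply(M['xyz']-s['eef_pos']),Rc.inv().apply(R.from_euler('xyz',M['rotation']).as_matrix().T).T)
E
```

```text
['Unreachable', 'camera_model', 'get_state', 'grab_frame', 'hold_point_z', 'job_done']
0.0188 None
[0.5238 0.2413 0.1077] [-0.3671 -0.0529  0.9287] [0.4798 0.2349 0.2192] (array([ 0.9766, -1.5884,  0.1137]), array([-0.0755, -0.7292,  0.9437]))
357.563696818379 [ 0.0701  0.0011 -0.1938] [[-0.0016 -0.9659 -0.2587]
 [ 1.     -0.0015 -0.0009]
 [ 0.0004 -0.2587  0.9659]]
```

Emit:
{"op": "apply_moves", "data": {"steps": [{"translation":[0.08,-0.12,0.06],"rotation":[-0.005,-0.05,0.06]},{"translation":[0.16,-0.24,0.12],"rotation":[-0.01,-0.1,0.12]},{"translation":[0.24,-0.36,0.18],"rotation":[-0.02,-0.15,0.18]},{"translation":[0.32,-0.48,0.24],"rotation":[-0.02,-0.2,0.24]},{"translation":[0.4,-0.6,0.3],"rotation":[-0.03,-0.25,0.3]},{"translation":[0.48,-0.72,0.3],"rotation":[-0.03,-0.3,0.36]},{"translation":[0.56,-0.84,0.3],"rotation":[-0.04,-0.35,0.42]},{"translation":[0.64,-0.96,0.3],"rotation":[-0.05,-0.42,0.5]},{"translation":[0.66,-1.0,0.3],"rotation":[-0.05,-0.45,0.56]},{"translation":[0.66,-1.0,0.3],"rotation":[-0.05,-0.45,0.56]}], "jaw": -1, "newtons": 30}}

```text
t: 0.93
eef_pos: [0.4011, 0.3793, 0.2665]
ee_rot: [-3.118, -0.236, -0.065]
force: [0.5, 0.3, 0.6]
width: 0.0879
gripper_force: 0.0
```

```bash
cat > d.py <<'E'
import sys
from h import *
np.set_printoptions(precision=3,suppress=True)
E
python3 - <<'E'
from d import *
Rg,zp=Rt(.143,.38)
g=np.array([.515,.24,.13])-.024*zp
s=get_state();print(s['t'],s['eef_pos'],delta(g+.12*zp,Rg))
E
```

```text
0.9333 [0.401 0.379 0.267] (array([ 0.315, -0.577, -0.189]), array([-0.032, -0.278,  0.384]))
```

Emit:
{"op": "apply_moves", "data": {"steps": [{"translation":[0.05,-0.09,-0.03],"rotation":[-0.005,-0.04,0.06]},{"translation":[0.1,-0.18,-0.06],"rotation":[-0.01,-0.08,0.12]},{"translation":[0.15,-0.27,-0.09],"rotation":[-0.015,-0.12,0.18]},{"translation":[0.2,-0.36,-0.12],"rotation":[-0.02,-0.16,0.24]},{"translation":[0.25,-0.45,-0.15],"rotation":[-0.025,-0.2,0.3]},{"translation":[0.3,-0.54,-0.18],"rotation":[-0.03,-0.25,0.35]},{"translation":[0.315,-0.577,-0.19],"rotation":[-0.03,-0.28,0.384]},{"translation":[0.315,-0.577,-0.19],"rotation":[-0.03,-0.28,0.384]},{"translation":[0.315,-0.577,-0.19],"rotation":[-0.03,-0.28,0.384]},{"translation":[0.315,-0.577,-0.19],"rotation":[-0.03,-0.28,0.384]}]}}

```text
t: 1.77
eef_pos: [0.4798, 0.2394, 0.2197]
ee_rot: [-3.139, -0.381, 0.142]
force: [-0.3, -0.0, 0.2]
width: 0.0874
gripper_force: 0.0
```

```bash
python3 - <<'E'
from d import *
Rg,zp=Rt(.143,.38)
g=np.array([.515,.24,.13])-.024*zp
s=get_state();print(s['t'],s['eef_pos'],delta(g+.12*zp,Rg))
M=camera_model('wrist');im=grab_frame('wrist')
import json;json.dump({k:(np.array(v).tolist()) for k,v in M.items()},open('w1.json','w'))
cv2.imwrite('pics/w1.png',im)
Mi=R.from_euler('xyz',M['rotation']).inv()
def proj(p):
    c=Mi.apply(np.asarray(p)-M['xyz']);return c[:2]/c[2]*M['fx']+[M['cx'],M['cy']]
for t in(.35,.38,.42):
    Rg,z=Rt(.143,t);yc=np.array([-np.sin(.143),np.cos(.143),0]);T=np.array([.515,.24,.13])
    print(t,[proj(T+k*z+w*yc) for k in(0,-.024) for w in(-.027,0,.027)])
E
```

```text
1.7667 [0.48  0.239 0.22 ] (array([-0.   , -0.018, -0.002]), array([-0.004,  0.001, -0.001]))
0.35 [array([358.481, 226.137]), array([326.115, 226.191]), array([293.761, 226.245]), array([355.879, 220.627]), array([325.863, 220.678]), array([295.859, 220.729])]
0.38 [array([358.481, 226.137]), array([326.115, 226.191]), array([293.761, 226.245]), array([355.896, 219.843]), array([325.864, 219.894]), array([295.843, 219.945])]
0.42 [array([358.481, 226.137]), array([326.115, 226.191]), array([293.761, 226.245]), array([355.921, 218.804]), array([325.865, 218.856]), array([295.819, 218.907])]
```

View pics/w1.png

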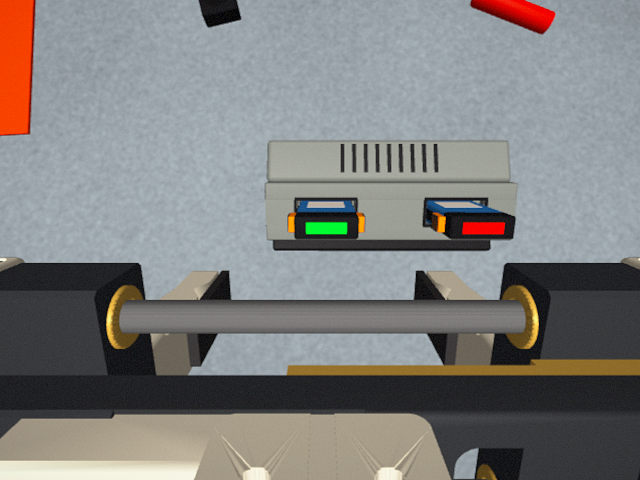

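The wrist view puts the green bar's centre at (326,228), against a prediction of (326,226). The yaw agrees and the buttons sit at (292,222) and (361,222). I'll close in along the pack's axis.

```bash
python3 - <<'E'
from d import *
Rg,zp=Rt(.143,.38)
g=np.array([.5143,.24,.13])-.024*zp
s=get_state();print(s['t'],s['eef_pos'],delta(g+.0*zp-.0188*zp,Rg), delta(g+.06*zp,Rg))
E
```

```text
1.8167 [0.48 0.24 0.22] (array([ 0.201,  0.011, -0.518]), array([-0.004,  0.001, -0.002])) (array([ 0.085, -0.006, -0.225]), array([-0.004,  0.001, -0.002]))
```

Emit:
{"op": "apply_moves", "data": {"steps": [{"translation":[0.025,0.0,-0.065],"rotation":[0,0,0]},{"translation":[0.05,0.0,-0.13],"rotation":[0,0,0]},{"translation":[0.075,0.0,-0.195],"rotation":[0,0,0]},{"translation":[0.1,0.002,-0.26],"rotation":[0,0,0]},{"translation":[0.125,0.004,-0.325],"rotation":[0,0,0]},{"translation":[0.15,0.006,-0.39],"rotation":[0,0,0]},{"translation":[0.175,0.008,-0.455],"rotation":[0,0,0]},{"translation":[0.2,0.01,-0.518],"rotation":[0,0,0]},{"translation":[0.2,0.01,-0.518],"rotation":[0,0,0]},{"translation":[0.2,0.01,-0.518],"rotation":[0,0,0]}]}}

```text
t: 2.65
eef_pos: [0.5297, 0.2403, 0.0888]
ee_rot: [3.141, -0.379, 0.143]
force: [-0.3, -0.4, 0.4]
width: 0.0879
gripper_force: 0.0
```

```bash
python3 - <<'E'
from d import *
Rg,zp=Rt(.143,.38)
g=np.array([.5143,.24,.13])-.024*zp
a=grab_frame('side');b=grab_frame('scene')
s=get_state();print(s['t'],s['eef_pos'],delta(g-.0188*zp,Rg),s['force'])
r=lambda i,x,y,w,h,k:cv2.resize(i[y:y+h,x:x+w],None,fx=k,fy=k,interpolation=cv2.INTER_CUBIC)
cv2.imwrite('pics/g1.png',np.hstack([r(a,265,240,100,150,4),r(b,345,80,100,150,4)]))
E
```

```text
2.75 [0.53  0.241 0.091] (array([ 0.   ,  0.003, -0.001]), array([-0.004,  0.003, -0.001])) [ 0.039 -0.286 -0.067]
```

View pics/g1.png

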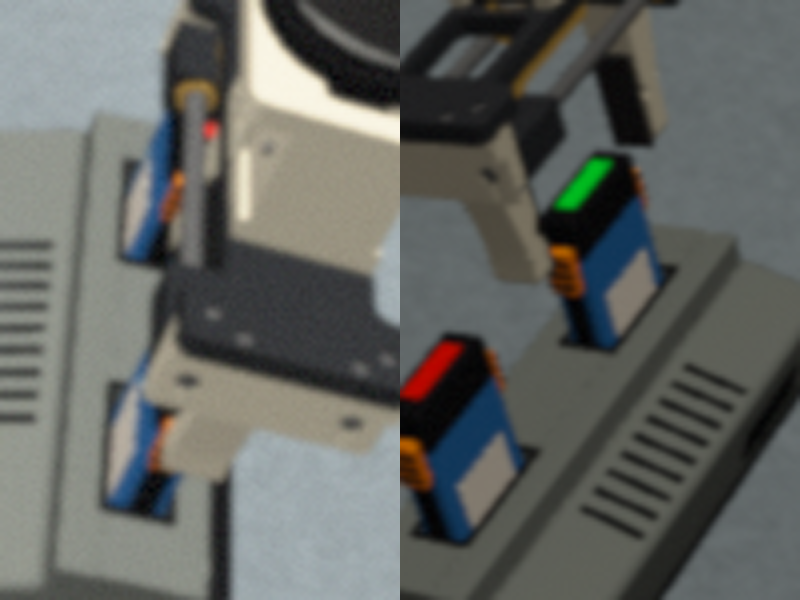

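The fingers look higher, and further towards -x, than I intended. I'll project the expected points into these crops to check.

```bash
cat >> h.py <<'E'
def proj(n,p,M=None):
    M=M or camera_model(n)
    c=R.from_euler('xyz',M['rotation']).inv().apply(np.asarray(p)-M['xyz']);return c[...,:2]/c[...,2:]*M['fx']+[M['cx'],M['cy']]
E
python3 - <<'E'
from d import *
s=get_state();Rc=R.from_euler('xyz',s['ee_rot'])
print(s['t'],s['eef_pos'],s['width'])
im={n:grab_frame(n) for n in('side','scene')}
out=[]
for n,x,y in(('side',265,240),('scene',345,80)):
    c=cv2.resize(im[n][y:y+150,x:x+100],None,fx=4,fy=4,interpolation=cv2.INTER_CUBIC)
    for sy in(-1,1):
        q=[s['eef_pos']+Rc.apply([dx,sy*.044,0-dz]) for dz in(0,.04) for dx in(-.0095,.0095)]
        uv=((proj(n,np.array(q))-[x,y])*4)
        for u in uv: cv2.circle(c,tuple(int(v) for v in u),3,(255,0,255),-1)
    _,zp=Rt(.143,.38);T=np.array([.5143,.24,.13]);yc=np.array([-.1425,.99,0])
    for k in(0,.024):
        for w in(-.033,.033):
            u=(proj(n,T-k*zp+w*yc)-[x,y])*4;cv2.circle(c,tuple(int(v) for v in u),3,(0,255,255),-1)
    out.append(c)
cv2.imwrite('pics/g2.png',np.hstack(out))
E
```

```text
2.75 [0.53  0.241 0.091] 0.08752556330060365
```

View pics/g2.png

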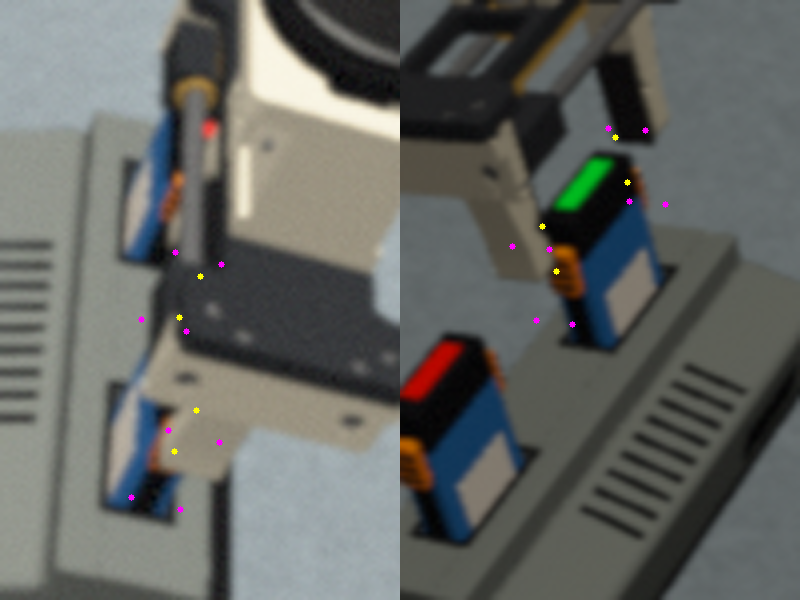

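The open fingers sit about 25–35 mm behind the reported TCP, which refers to shut fingers. I'll close them part-way and look again.

Emit:
{"op": "apply_moves", "data": {"steps": [{"translation":[0,0,0],"rotation":[0,0,0]},{"translation":[0,0,0],"rotation":[0,0,0]},{"translation":[0,0,0],"rotation":[0,0,0]},{"translation":[0,0,0],"rotation":[0,0,0]},{"translation":[0,0,0],"rotation":[0,0,0]},{"translation":[0,0,0],"rotation":[0,0,0]},{"translation":[0,0,0],"rotation":[0,0,0]},{"translation":[0,0,0],"rotation":[0,0,0]},{"translation":[0,0,0],"rotation":[0,0,0]},{"translation":[0,0,0],"rotation":[0,0,0]}], "jaw": -0.62}}

```text
t: 3.68
eef_pos: [0.5295, 0.2406, 0.0895]
ee_rot: [-3.14, -0.381, 0.143]
force: [-0.1, 0.2, -0.4]
width: 0.0706
gripper_force: 0.0
```

```bash
python3 - <<'E'
from d import *
s=get_state();Rc=R.from_euler('xyz',s['ee_rot'])
print(s['t'],s['eef_pos'],s['width'],s['force'],s['gripper_force'])
M=camera_model('wrist');ims={'wrist':grab_frame('wrist'),'side':grab_frame('side'),'scene':grab_frame('scene')}
out=[]
for n,x,y,w,h,k in(('side',290,310,45,70,5.),('scene',360,75,80,95,5.),):
    c=cv2.resize(ims[n][y:y+h,x:x+w],None,fx=k,fy=k,interpolation=cv2.INTER_CUBIC)
    c=cv2.copyMakeBorder(c,0,475-c.shape[0],0,0,cv2.BORDER_CONSTANT)
    out.append(c)
c=cv2.imread('pics/w1.png')
top=np.hstack(out)  # 625 wide
wr=ims['wrist'][190:300,160:480]
cv2.imwrite('pics/wr_now.png',ims['wrist'])
wr=cv2.resize(wr,(625,215))
cv2.imwrite('pics/g3.png',np.vstack([top,wr])[:600] if False else np.vstack([cv2.resize(top,None,fx=.8,fy=.8),cv2.resize(wr,(500,172))]))
print(proj('wrist',np.array([s['eef_pos']+Rc.apply([.0095,sy*s['width']/2,-z]) for z in(0,.0188,.038) for sy in(-1,1)]),M))
E
```

```text
3.6833 [0.53  0.241 0.09 ] 0.07061046311111405 [-0.094  0.224 -0.427] 0.0
[[257.719 248.666]
 [382.273 248.464]
 [251.401 259.503]
 [388.213 259.282]
 [243.522 273.018]
 [395.62  272.773]]
```

View pics/g3.png

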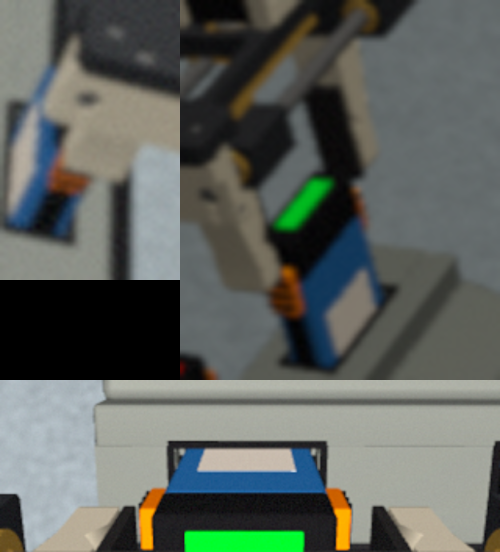

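```bash
python3 - <<'E'
from d import *
s=get_state();Rc=R.from_euler('xyz',s['ee_rot'])
def plane(n,uv,y,M=None):
    o,d=ray(n,uv,M);o=Rc.inv().apply(o-s['eef_pos']);d=Rc.inv().apply(d);return o+d*(y-o[1])/d[1]
print('near',plane('scene',(383.7,147.5),.0353),'far inner bottom',plane('scene',(403.7,118.7),-.0353))
print('side tip +y outer',[plane('side',(290+a/4,310+b/4),-.045) for a,b in((68,165),(125,180))])
M=camera_model('wrist')
for y,u in((.0353,398),(-.0353,246.4)):
    print('wrist',plane('wrist',(u,270.6),y,M),plane('wrist',(u,270.6),-y,M))
# button/top in wrist now
for uv in((316.2,293),):
    o,d=ray('wrist',uv,M);print('bar at z.13',o+d*(.13-o[2])/d[2])
_,zp=Rt(.143,.38);T=np.array([.5143,.24,.13]);yc=np.array([-.1425,.99,0])
print('pred bar',proj('wrist',T,M),'btn top corners',proj('wrist',np.array([T-.013*zp+w*yc for w in(-.033,.033)]),M))
print('observed btn outer cols',160+140*.64,160+350*.64,190+112*.64)
E
```

```text
near [ 0.003  0.035 -0.023] far inner bottom [ 0.008 -0.035 -0.034]
side tip +y outer [array([ 0.008, -0.045, -0.034]), array([-0.014, -0.045, -0.033])]
wrist [ 0.012  0.035 -0.043] [ 0.131 -0.035 -0.355]
wrist [ 0.008 -0.035 -0.032] [ 0.127  0.035 -0.345]
bar at z.13 [0.515 0.24  0.13 ]
pred bar [316.117 294.623] btn top corners [[383.74  283.425]
 [249.429 283.545]]
observed btn outer cols 249.60000000000002 384.0 261.68
```

All three views put the finger tips about 33 mm behind the reported TCP, and the pack estimate holds. I'll advance 20 mm along the axis, which is safe on either reading, and then pinch.

Emit:
{"op": "apply_moves", "data": {"steps": [{"translation":[0,0,0],"rotation":[0,0,0]},{"translation":[0.005,0.001,-0.012],"rotation":[0,0,0]},{"translation":[0.01,0.001,-0.025],"rotation":[0,0,0]},{"translation":[0.015,0.002,-0.037],"rotation":[0,0,0]},{"translation":[0.02,0.002,-0.05],"rotation":[0,0,0]},{"translation":[0.025,0.003,-0.062],"rotation":[0,0,0]},{"translation":[0.029,0.004,-0.074],"rotation":[0,0,0]},{"translation":[0.029,0.004,-0.074],"rotation":[0,0,0]},{"translation":[0.029,0.004,-0.074],"rotation":[0,0,0]},{"translation":[0.029,0.004,-0.074],"rotation":[0,0,0]}], "jaw": -0.72}}

```text
t: 4.67
eef_pos: [0.5368, 0.2416, 0.071]
ee_rot: [-3.14, -0.381, 0.143]
force: [-0.4, 0.3, 0.0]
width: 0.0752
gripper_force: 0.0
```

```bash
python3 - <<'E'
from d import *
s=get_state();Rc=R.from_euler('xyz',s['ee_rot'])
print(s['t'],s['eef_pos'],s['width'],s['force'])
M=camera_model('wrist');w=grab_frame('wrist');sc=grab_frame('scene');sd=grab_frame('side')
f=lambda i,x,y,ww,h,k:cv2.resize(i[y:y+h,x:x+ww],None,fx=k,fy=k,interpolation=cv2.INTER_CUBIC)
a=np.hstack([f(sc,360,85,80,80,5),f(sd,280,310,60,80,5)])
b=f(w,150,200,340,120,700/340)
cv2.imwrite('pics/g4.png',np.vstack([a,b[:195]]) if a.shape[1]==b.shape[1] else a);print(a.shape,b.shape)
E
```

```text
4.6667 [0.537 0.242 0.071] 0.07523124245463693 [-0.434  0.28   0.014]
(400, 700, 3) (247, 700, 3)
```

View pics/g4.png

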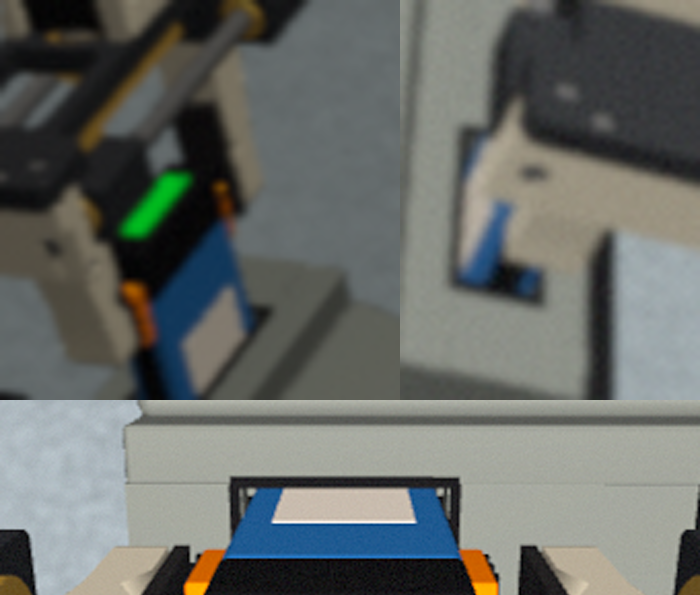

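The fingers now straddle the buttons in the scene crop (near button at about (140,315)). The wrist crop puts the pack about 2 mm to +y of the gripper's centre, so I'll shift, go 4 mm deeper and pinch.

Emit:
{"op": "apply_moves", "data": {"steps": [{"translation":[0.003,0.005,-0.008],"rotation":[0,0,0]},{"translation":[0.006,0.009,-0.015],"rotation":[0,0,0]},{"translation":[0.006,0.009,-0.015],"rotation":[0,0,0]},{"translation":[0.006,0.009,-0.015],"rotation":[0,0,0]},{"translation":[0.006,0.009,-0.015],"rotation":[0,0,0]},{"translation":[0.006,0.009,-0.015],"rotation":[0,0,0]},{"translation":[0.006,0.009,-0.015],"rotation":[0,0,0]},{"translation":[0.006,0.009,-0.015],"rotation":[0,0,0]},{"translation":[0.006,0.009,-0.015],"rotation":[0,0,0]},{"translation":[0.006,0.009,-0.015],"rotation":[0,0,0]}]}}

```text
t: 5.65
eef_pos: [0.5383, 0.244, 0.0674]
ee_rot: [-3.14, -0.381, 0.143]
force: [0.1, -0.2, -0.3]
width: 0.0752
gripper_force: 0.0
```

Emit:
{"op": "apply_moves", "data": {"steps": [{"translation":[0,0,0],"rotation":[0,0,0]},{"translation":[0,0,0],"rotation":[0,0,0]},{"translation":[0,0,0],"rotation":[0,0,0]},{"translation":[0,0,0],"rotation":[0,0,0]},{"translation":[0,0,0],"rotation":[0,0,0]},{"translation":[0,0,0],"rotation":[0,0,0]},{"translation":[0,0,0],"rotation":[0,0,0]},{"translation":[0,0,0],"rotation":[0,0,0]},{"translation":[0,0,0],"rotation":[0,0,0]},{"translation":[0,0,0],"rotation":[0,0,0]}], "jaw": 1, "newtons": 30}}

```text
t: 6.48
eef_pos: [0.5384, 0.2443, 0.0676]
ee_rot: [-3.14, -0.381, 0.143]
force: [-2.7, 0.2, 4.9]
width: 0.0537
gripper_force: 30.0
```

Emit:
{"op": "apply_moves", "data": {"steps": [{"translation":[-0.001,0,0.004],"rotation":[0,0,0]},{"translation":[-0.003,0,0.008],"rotation":[0,0,0]},{"translation":[-0.004,-0.001,0.012],"rotation":[0,0,0]},{"translation":[-0.006,-0.001,0.015],"rotation":[0,0,0]},{"translation":[-0.007,-0.001,0.019],"rotation":[0,0,0]},{"translation":[-0.009,-0.001,0.023],"rotation":[0,0,0]},{"translation":[-0.01,-0.001,0.026],"rotation":[0,0,0]},{"translation":[-0.012,-0.002,0.03],"rotation":[0,0,0]},{"translation":[-0.012,-0.002,0.03],"rotation":[0,0,0]},{"translation":[-0.012,-0.002,0.03],"rotation":[0,0,0]}]}}

```text
t: 7.32
eef_pos: [0.5353, 0.2435, 0.075]
ee_rot: [-3.14, -0.381, 0.143]
force: [2.3, -1.2, -1.1]
width: 0.0537
gripper_force: 30.0
```

```bash
cat > chk.py <<'E'
from d import *
# green bar triangulated vs tool frame
def bar():
    s=get_state();r=[]
    for n in('scene','side','wrist'):
        M=camera_model(n);i=grab_frame(n).astype(int)
        m=(i[...,1]-np.maximum(i[...,0],i[...,2]))*1.;m[m<70]=0
        k=(m>0).sum()
        if k>8:
            v,u=np.mgrid[:480,:640];uv=((u*m).sum()/m.sum(),(v*m).sum()/m.sum());r.append((n,k,ray(n,uv,M)))
    p=tri([x[2] for x in r]);Rc=R.from_euler('xyz',s['ee_rot'])
    print(s['t'],[(x[0],int(x[1])) for x in r],'bar',p,'in tool',Rc.inv().apply(p-s['eef_pos']),'eef',s['eef_pos'],s['ee_rot'],'F',s['force'],s['width'])
bar()
E
python3 chk.py
```

```text
7.3167 [('scene', 50), ('wrist', 351)] bar [0.51  0.24  0.137] in tool [-0.001 -0.    -0.067] eef [0.535 0.243 0.075] [-3.14  -0.381  0.143] F [ 2.314 -1.151 -1.135] 0.05373016894922018
```

Unlatched: the bar rose 7 mm with the tool at low force. I'll pull on along the axis.

Emit:
{"op": "apply_moves", "data": {"steps": [{"translation":[-0.012,-0.002,0.03],"rotation":[0,0,0]},{"translation":[-0.024,-0.004,0.06],"rotation":[0,0,0]},{"translation":[-0.036,-0.005,0.09],"rotation":[0,0,0]},{"translation":[-0.047,-0.007,0.12],"rotation":[0,0,0]},{"translation":[-0.059,-0.009,0.15],"rotation":[0,0,0]},{"translation":[-0.071,-0.01,0.18],"rotation":[0,0,0]},{"translation":[-0.083,-0.012,0.21],"rotation":[0,0,0]},{"translation":[-0.095,-0.014,0.24],"rotation":[0,0,0]},{"translation":[-0.105,-0.015,0.265],"rotation":[0,0,0]},{"translation":[-0.105,-0.015,0.265],"rotation":[0,0,0]}]}}

```text
t: 8.3
eef_pos: [0.5088, 0.2399, 0.1419]
ee_rot: [-3.139, -0.381, 0.143]
force: [-0.3, -0.1, -2.9]
width: 0.0532
gripper_force: 30.0
```

```bash
python3 chk.py; python3 - <<'E'
from d import *
Rg,_=Rt(np.radians(-92.9),0)
s=get_state();print(delta([.587,-.171,.2],Rg))
E
```

```text
8.3 [('scene', 78), ('wrist', 352)] bar [0.483 0.236 0.205] in tool [-0.001  0.    -0.068] eef [0.509 0.24  0.142] [-3.139 -0.381  0.143] F [-0.27  -0.136 -2.878] 0.05320954251626649
(array([ 0.313, -1.642,  0.238]), array([ 0.556,  0.614, -3.325]))
```

Emit:
{"op": "apply_moves", "data": {"steps": [{"translation":[0,0,0.06],"rotation":[0,0,0]},{"translation":[0,0,0.14],"rotation":[-0.01,0.08,0]},{"translation":[0,0,0.22],"rotation":[-0.025,0.18,0]},{"translation":[0,0,0.3],"rotation":[-0.04,0.28,0]},{"translation":[0,0,0.36],"rotation":[-0.054,0.38,0]},{"translation":[0,0,0.4],"rotation":[-0.07,0.48,0]},{"translation":[0,0,0.44],"rotation":[-0.083,0.58,0]},{"translation":[0,0,0.44],"rotation":[-0.097,0.68,0]},{"translation":[0,0,0.44],"rotation":[-0.103,0.718,0]},{"translation":[0,0,0.44],"rotation":[-0.103,0.718,0]}]}}

```text
t: 9.28
eef_pos: [0.5099, 0.2394, 0.2493]
ee_rot: [-3.142, 0.002, 0.141]
force: [0.7, -0.8, -4.2]
width: 0.0539
gripper_force: 30.0
```

Emit:
{"op": "apply_moves", "data": {"steps": [{"translation":[0.01,-0.08,0],"rotation":[0,0,-0.12]},{"translation":[0.02,-0.18,0],"rotation":[0,0,-0.25]},{"translation":[0.03,-0.28,0],"rotation":[0,0,-0.38]},{"translation":[0.04,-0.38,0],"rotation":[0,0,-0.5]},{"translation":[0.05,-0.46,0],"rotation":[0,0,-0.62]},{"translation":[0.06,-0.54,0],"rotation":[0,0,-0.75]},{"translation":[0.07,-0.6,0],"rotation":[0,0,-0.88]},{"translation":[0.08,-0.64,0],"rotation":[0,0,-1.0]},{"translation":[0.08,-0.64,0],"rotation":[0,0,-1.0]},{"translation":[0.08,-0.64,0],"rotation":[0,0,-1.0]}]}}

```text
t: 10.12
eef_pos: [0.5284, 0.079, 0.2504]
ee_rot: [-3.141, -0.001, -0.381]
force: [0.2, 0.3, -4.0]
width: 0.0535
gripper_force: 30.0
```

Emit:
{"op": "apply_moves", "data": {"steps": [{"translation":[0.01,-0.08,0],"rotation":[0,0,-0.12]},{"translation":[0.02,-0.18,0],"rotation":[0,0,-0.25]},{"translation":[0.03,-0.28,0],"rotation":[0,0,-0.38]},{"translation":[0.04,-0.38,0],"rotation":[0,0,-0.5]},{"translation":[0.05,-0.46,0],"rotation":[0,0,-0.62]},{"translation":[0.06,-0.54,0],"rotation":[0,0,-0.75]},{"translation":[0.07,-0.6,0],"rotation":[0,0,-0.88]},{"translation":[0.08,-0.64,0],"rotation":[0,0,-1.0]},{"translation":[0.08,-0.64,0],"rotation":[0,0,-1.0]},{"translation":[0.08,-0.64,0],"rotation":[0,0,-1.0]}]}}

```text
t: 10.95
eef_pos: [0.5488, -0.0801, 0.2505]
ee_rot: [-3.14, -0.001, -0.902]
force: [0.1, 1.0, -2.9]
width: 0.0537
gripper_force: 30.0
```

```bash
python3 chk.py; python3 - <<'E'
from d import *
Rg,_=Rt(np.radians(-92.9),0)
s=get_state();print(delta([.587,-.171,.22],Rg))
E
```

```text
10.95 [('scene', 219), ('side', 76), ('wrist', 350)] bar [ 0.549 -0.079  0.319] in tool [-0.001 -0.001 -0.069] eef [ 0.549 -0.08   0.251] [-3.14  -0.001 -0.902] F [ 0.088  1.003 -2.905] 0.053668561396532026
(array([ 0.152, -0.366, -0.124]), array([ 0.001,  0.004, -1.375]))
```

Emit:
{"op": "apply_moves", "data": {"steps": [{"translation":[0.02,-0.04,0],"rotation":[0,0,-0.12]},{"translation":[0.04,-0.08,0],"rotation":[0,0,-0.25]},{"translation":[0.06,-0.12,0],"rotation":[0,0,-0.38]},{"translation":[0.08,-0.16,0],"rotation":[0,0,-0.5]},{"translation":[0.1,-0.2,0],"rotation":[0,0,-0.62]},{"translation":[0.12,-0.24,0],"rotation":[0,0,-0.75]},{"translation":[0.13,-0.28,0],"rotation":[0,0,-0.88]},{"translation":[0.14,-0.32,0],"rotation":[0,0,-0.95]},{"translation":[0.15,-0.36,0],"rotation":[0,0,-1.0]},{"translation":[0.15,-0.36,0],"rotation":[0,0,-1.0]}]}}

```text
t: 11.93
eef_pos: [0.5868, -0.1714, 0.2508]
ee_rot: [-3.14, -0.001, -1.428]
force: [-0.5, 0.5, -2.6]
width: 0.0542
gripper_force: 30.0
```

Emit:
{"op": "apply_moves", "data": {"steps": [{"translation":[0,0,0],"rotation":[0,0,-0.1]},{"translation":[0,0,0],"rotation":[0,0,-0.2]},{"translation":[0,0,0],"rotation":[0,0,-0.3]},{"translation":[0,0,0],"rotation":[0,0,-0.38]},{"translation":[0,0,0],"rotation":[0,0,-0.38]},{"translation":[0,0,0],"rotation":[0,0,-0.38]},{"translation":[0,0,0],"rotation":[0,0,-0.38]},{"translation":[0,0,0],"rotation":[0,0,-0.38]},{"translation":[0,0,0],"rotation":[0,0,-0.38]},{"translation":[0,0,0],"rotation":[0,0,-0.38]}]}}

```text
t: 12.77
eef_pos: [0.5865, -0.1703, 0.2511]
ee_rot: [-3.14, -0.001, -1.626]
force: [0.0, -0.6, -2.8]
width: 0.0539
gripper_force: 30.0
```

```bash
python3 chk.py; python3 - <<'E'
from d import *
Rg,_=Rt(np.radians(-92.9),0)
s=get_state();print(s['eef_pos'],delta([.587,-.171,.22],Rg))
M=camera_model('wrist');w=grab_frame('wrist');cv2.imwrite('pics/w3.png',w)
import json;json.dump({k:np.array(v).tolist() for k,v in M.items()},open('w3.json','w'))
# predicted rack points
yaw=np.radians(-2.9);c=np.array([.584,-.231]);Q=np.array([[np.cos(yaw),-np.sin(yaw)],[np.sin(yaw),np.cos(yaw)]])
for x,y,z in((-.05,.08,.052),(.05,.08,.052),(-.05,.04,.052),(.05,.04,.052),(-.05,.088,0),(.05,.088,0)):
    print((x,y,z),proj('wrist',np.r_[c+Q@[x,y],z],M))
E
```

```text
12.7667 [('scene', 48), ('side', 64), ('wrist', 349)] bar [ 0.585 -0.171  0.323] in tool [ 0.     0.002 -0.072] eef [ 0.587 -0.17   0.251] [-3.14  -0.001 -1.626] F [ 0.004 -0.631 -2.832] 0.05389682936916113
[ 0.587 -0.17   0.251] (array([ 0.002, -0.003, -0.124]), array([0.002, 0.003, 0.009]))
(-0.05, 0.08, 0.052) [366.736 220.82 ]
(0.05, 0.08, 0.052) [277.953 221.355]
(-0.05, 0.04, 0.052) [367.674 185.24 ]
(0.05, 0.04, 0.052) [276.552 185.82 ]
(-0.05, 0.088, 0) [361.709 217.875]
(0.05, 0.088, 0) [283.13 218.35]
```

View pics/w3.png

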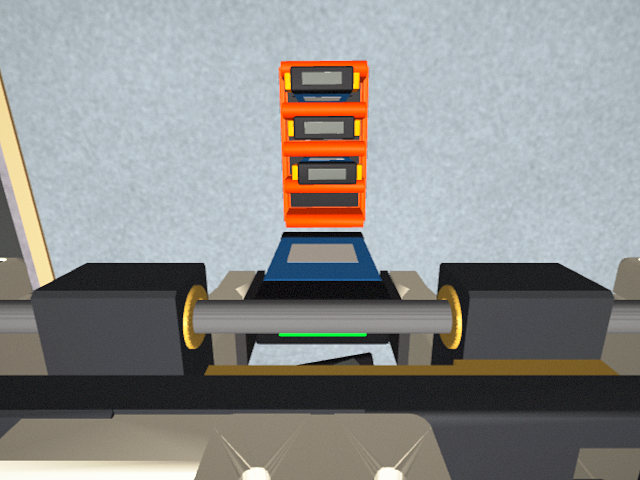

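The wrist view shows the empty slot at rows 193–206, cols 291–358, where I predicted it. The held pack's foot edge is near row 233. From here I'll refine numerically, with edge profiles.

```bash
python3 - <<'E'
from d import *
import json
M=json.load(open('w3.json'));M={k:(np.array(v) if isinstance(v,list) else v) for k,v in M.items()}
w=cv2.imread('pics/w3.png').astype(int)
for c in(300,324,350):
    print(c,[(r,*w[r,c-2:c+3].mean(0).astype(int)) for r in range(179,242)][::1] if c==324 else '')
for c in(300,350):
    g=w[:,c-2:c+3].mean(1);o=g[:,2]-g[:,0];print(c,'orange diff',[(r,int(o[r])) for r in range(178,234)])
s=get_state();Rc=R.from_euler('xyz',s['ee_rot'])
for off in(-.002,0,.002): print('foot edge',off,proj('wrist',s['eef_pos']+Rc.apply([.010+off,0,.0445]),M),'head edge',proj('wrist',s['eef_pos']+Rc.apply([.010+off,0,-.0675]),M))
yaw=np.radians(-2.9);c=np.array([.584,-.231]);Q=np.array([[np.cos(yaw),-np.sin(yaw)],[np.sin(yaw),np.cos(yaw)]])
for x,y,z in((0,.072,.006),(0,.048,.044),(0,.046,.05),(0,.032,.044),(0,.088,.044),(0,.086,.05)): print((x,y,z),proj('wrist',np.r_[c+Q@[x,y],z],M))
E
```

```text
300 
324 [(179, np.int64(111), np.int64(118), np.int64(116)), (180, np.int64(56), np.int64(54), np.int64(56)), (181, np.int64(60), np.int64(58), np.int64(60)), (182, np.int64(60), np.int64(57), np.int64(59)), (183, np.int64(48), np.int64(41), np.int64(32)), (184, np.int64(27), np.int64(63), np.int64(197)), (185, np.int64(23), np.int64(122), np.int64(255)), (186, np.int64(27), np.int64(121), np.int64(255)), (187, np.int64(9), np.int64(112), np.int64(255)), (188, np.int64(0), np.int64(96), np.int64(255)), (189, np.int64(0), np.int64(86), np.int64(255)), (190, np.int64(0), np.int64(77), np.int64(255)), (191, np.int64(0), np.int64(65), np.int64(255)), (192, np.int64(2), np.int64(59), np.int64(254)), (193, np.int64(59), np.int64(56), np.int64(57)), (194, np.int64(66), np.int64(64), np.int64(64)), (195, np.int64(65), np.int64(64), np.int64(67)), (196, np.int64(66), np.int64(65), np.int64(64)), (197, np.int64(63), np.int64(61), np.int64(64)), (198, np.int64(63), np.int64(61), np.int64(65)), (199, np.int64(64), np.int64(62), np.int64(66)), (200, np.int64(63), np.int64(62), np.int64(64)), (20
[... 3036 characters left out ...]
 164), (209, 165), (210, 167), (211, 168), (212, 165), (213, 171), (214, 222), (215, 253), (216, 254), (217, 254), (218, 255), (219, 255), (220, 240), (221, 217), (222, 219), (223, 254), (224, 255), (225, 255), (226, 246), (227, 112), (228, -31), (229, -21), (230, -19), (231, -18), (232, 0), (233, -1)]
foot edge -0.002 [322.579 232.485] head edge [322.962 306.243]
foot edge 0 [322.575 229.672] head edge [322.957 301.498]
foot edge 0.002 [322.572 226.847] head edge [322.952 296.716]
(0, 0.072, 0.006) [322.32  206.582]
(0, 0.048, 0.044) [322.151 191.749]
(0, 0.046, 0.05) [322.131 190.727]
(0, 0.032, 0.044) [322.058 177.424]
(0, 0.088, 0.044) [322.376 226.306]
(0, 0.086, 0.05) [322.36  225.847]
```

Emit:
{"op": "apply_moves", "data": {"steps": [{"translation":[0,-0.006,-0.06],"rotation":[0,0,0]},{"translation":[0,-0.006,-0.12],"rotation":[0,0,0]},{"translation":[0,-0.006,-0.18],"rotation":[0,0,0]},{"translation":[0,-0.006,-0.24],"rotation":[0,0,0]},{"translation":[0,-0.006,-0.3],"rotation":[0,0,0]},{"translation":[0,-0.006,-0.36],"rotation":[0,0,0]},{"translation":[0,-0.006,-0.42],"rotation":[0,0,0]},{"translation":[0,-0.006,-0.48],"rotation":[0,0,0]},{"translation":[0,-0.006,-0.5],"rotation":[0,0,0]},{"translation":[0,-0.006,-0.5],"rotation":[0,0,0]}]}}

```text
t: 13.8
eef_pos: [0.5856, -0.1718, 0.1246]
ee_rot: [3.14, -0.001, -1.627]
force: [0.3, -0.3, -3.0]
width: 0.0536
gripper_force: 30.0
```

```bash
python3 chk.py; python3 - <<'E'
from d import *
s=get_state();Rc=R.from_euler('xyz',s['ee_rot']);M=camera_model('wrist');w=grab_frame('wrist').astype(int)
g=w[:,322:327].mean(1)
print([(r,*g[r].astype(int)) for r in range(205,240)])
for off in(-.0015,0): print('foot edge',proj('wrist',s['eef_pos']+Rc.apply([.010+off,0,.0445]),M))
yaw=np.radians(-2.9);c=np.array([.584,-.231]);Q=np.array([[np.cos(yaw),-np.sin(yaw)],[np.sin(yaw),np.cos(yaw)]])
for x,y,z in((0,.088,.044),(0,.048,.044),(0,.072,.006),(0,.072,.044)): print((x,y,z),proj('wrist',np.r_[c+Q@[x,y],z],M))
E
```

```text
13.8 [('scene', 13), ('side', 66), ('wrist', 350)] bar [ 0.586 -0.173  0.196] in tool [ 0.002 -0.001 -0.071] eef [ 0.586 -0.172  0.125] [ 3.14  -0.001 -1.627] F [ 0.286 -0.306 -2.993] 0.05361496194154121
[(205, np.int64(128), np.int64(136), np.int64(135)), (206, np.int64(56), np.int64(55), np.int64(56)), (207, np.int64(54), np.int64(52), np.int64(52)), (208, np.int64(54), np.int64(52), np.int64(53)), (209, np.int64(53), np.int64(52), np.int64(56)), (210, np.int64(53), np.int64(52), np.int64(55)), (211, np.int64(48), np.int64(47), np.int64(45)), (212, np.int64(42), np.int64(35), np.int64(23)), (213, np.int64(7), np.int64(46), np.int64(203)), (214, np.int64(0), np.int64(85), np.int64(255)), (215, np.int64(0), np.int64(74), np.int64(255)), (216, np.int64(0), np.int64(69), np.int64(255)), (217, np.int64(13), np.int64(64), np.int64(255)), (218, np.int64(63), np.int64(58), np.int64(44)), (219, np.int64(60), np.int64(59), np.int64(57)), (220, np.int64(60), np.int64(59), np.int64(61)), (221, np.int64(59), np.int64(57), np.int64(60)), (222, np.int64(60), np.int64(59), np.int64(62)), (223, np.
[... 324 characters left out ...]
t64(59)), (230, np.int64(59), np.int64(57), np.int64(60)), (231, np.int64(51), np.int64(48), np.int64(52)), (232, np.int64(16), np.int64(16), np.int64(12)), (233, np.int64(14), np.int64(9), np.int64(10)), (234, np.int64(17), np.int64(12), np.int64(13)), (235, np.int64(14), np.int64(13), np.int64(14)), (236, np.int64(24), np.int64(21), np.int64(17)), (237, np.int64(77), np.int64(52), np.int64(31)), (238, np.int64(120), np.int64(74), np.int64(25)), (239, np.int64(117), np.int64(74), np.int64(26))]
foot edge [322.589 231.732]
foot edge [322.586 229.621]
(0, 0.088, 0.044) [323.45  264.045]
(0, 0.048, 0.044) [323.172 216.293]
(0, 0.072, 0.006) [323.329 233.337]
(0, 0.072, 0.044) [323.341 245.354]
```

Emit:
{"op": "apply_moves", "data": {"steps": [{"translation":[0,0,-0.03],"rotation":[0,0,0]},{"translation":[0,0,-0.06],"rotation":[0,0,0]},{"translation":[0,0,-0.09],"rotation":[0,0,0]},{"translation":[0,0,-0.12],"rotation":[0,0,0]},{"translation":[0,0,-0.15],"rotation":[0,0,0]},{"translation":[0,0,-0.18],"rotation":[0,0,0]},{"translation":[0,0,-0.2],"rotation":[0,0,0]},{"translation":[0,0,-0.22],"rotation":[0,0,0]},{"translation":[0,0,-0.24],"rotation":[0,0,0]},{"translation":[0,0,-0.24],"rotation":[0,0,0]}]}}

```text
t: 14.83
eef_pos: [0.5859, -0.1717, 0.0649]
ee_rot: [-3.142, -0.001, -1.627]
force: [-0.7, 0.1, -3.1]
width: 0.0538
gripper_force: 30.0
```

Emit:
{"op": "apply_moves", "data": {"steps": [{"translation":[0,0,-0.004],"rotation":[0,0,0]},{"translation":[0,0,-0.008],"rotation":[0,0,0]},{"translation":[0,0,-0.012],"rotation":[0,0,0]},{"translation":[0,0,-0.016],"rotation":[0,0,0]},{"translation":[0,0,-0.02],"rotation":[0,0,0]},{"translation":[0,0,-0.024],"rotation":[0,0,0]},{"translation":[0,0,-0.028],"rotation":[0,0,0]},{"translation":[0,0,-0.032],"rotation":[0,0,0]},{"translation":[0,0,-0.032],"rotation":[0,0,0]},{"translation":[0,0,-0.032],"rotation":[0,0,0]}]}}

```text
t: 15.67
eef_pos: [0.5865, -0.1718, 0.058]
ee_rot: [-3.14, -0.001, -1.627]
force: [-0.1, -0.0, -2.6]
width: 0.0537
gripper_force: 30.0
```

No contact yet. I'll keep going in smaller steps.

Emit:
{"op": "apply_moves", "data": {"steps": [{"translation":[0,0,-0.003],"rotation":[0,0,0]},{"translation":[0,0,-0.006],"rotation":[0,0,0]},{"translation":[0,0,-0.009],"rotation":[0,0,0]},{"translation":[0,0,-0.012],"rotation":[0,0,0]},{"translation":[0,0,-0.015],"rotation":[0,0,0]},{"translation":[0,0,-0.018],"rotation":[0,0,0]},{"translation":[0,0,-0.02],"rotation":[0,0,0]},{"translation":[0,0,-0.02],"rotation":[0,0,0]},{"translation":[0,0,-0.02],"rotation":[0,0,0]},{"translation":[0,0,-0.02],"rotation":[0,0,0]}]}}

```text
t: 16.5
eef_pos: [0.5865, -0.1718, 0.0531]
ee_rot: [-3.14, -0.001, -1.627]
force: [-1.4, 0.5, -1.7]
width: 0.054
gripper_force: 30.0
```

Emit:
{"op": "apply_moves", "data": {"steps": [{"translation":[0,0,-0.002],"rotation":[0,0,0]},{"translation":[0,0,-0.004],"rotation":[0,0,0]},{"translation":[0,0,-0.006],"rotation":[0,0,0]},{"translation":[0,0,-0.008],"rotation":[0,0,0]},{"translation":[0,0,-0.008],"rotation":[0,0,0]},{"translation":[0,0,-0.008],"rotation":[0,0,0]},{"translation":[0,0,-0.008],"rotation":[0,0,0]},{"translation":[0,0,-0.008],"rotation":[0,0,0]},{"translation":[0,0,-0.008],"rotation":[0,0,0]},{"translation":[0,0,-0.008],"rotation":[0,0,0]}]}}

```text
t: 17.33
eef_pos: [0.5865, -0.1718, 0.0511]
ee_rot: [-3.14, -0.001, -1.627]
force: [-0.7, -0.2, -2.1]
width: 0.054
gripper_force: 30.0
```

Emit:
{"op": "apply_moves", "data": {"steps": [{"translation":[0,0,-0.002],"rotation":[0,0,0]},{"translation":[0,0,-0.004],"rotation":[0,0,0]},{"translation":[0,0,-0.006],"rotation":[0,0,0]},{"translation":[0,0,-0.008],"rotation":[0,0,0]},{"translation":[0,0,-0.008],"rotation":[0,0,0]},{"translation":[0,0,-0.008],"rotation":[0,0,0]},{"translation":[0,0,-0.008],"rotation":[0,0,0]},{"translation":[0,0,-0.008],"rotation":[0,0,0]},{"translation":[0,0,-0.008],"rotation":[0,0,0]},{"translation":[0,0,-0.008],"rotation":[0,0,0]}]}}

```text
t: 18.17
eef_pos: [0.5867, -0.1719, 0.0504]
ee_rot: [-3.139, -0.001, -1.626]
force: [-3.5, 1.2, 8.9]
width: 0.0537
gripper_force: 30.0
```

Contact at the predicted floor height (TCP 0.0504, about 9 N up). Release.

Emit:
{"op": "apply_moves", "data": {"steps": [{"translation":[0,0,0],"rotation":[0,0,0]},{"translation":[0,0,0],"rotation":[0,0,0]},{"translation":[0,0,0],"rotation":[0,0,0]},{"translation":[0,0,0],"rotation":[0,0,0]},{"translation":[0,0,0],"rotation":[0,0,0]},{"translation":[0,0,0],"rotation":[0,0,0]},{"translation":[0,0,0],"rotation":[0,0,0]},{"translation":[0,0,0],"rotation":[0,0,0]},{"translation":[0,0,0],"rotation":[0,0,0]},{"translation":[0,0,0],"rotation":[0,0,0]}], "jaw": -1}}

```text
t: 19.0
eef_pos: [0.5865, -0.1718, 0.049]
ee_rot: [-3.14, -0.001, -1.627]
force: [0.1, -0.2, -0.3]
width: 0.0877
gripper_force: 0.0
```

Emit:
{"op": "apply_moves", "data": {"steps": [{"translation":[0,0,0.02],"rotation":[0,0,0]},{"translation":[0,0,0.05],"rotation":[0,0,0]},{"translation":[0,0,0.1],"rotation":[0,0,0]},{"translation":[0,0,0.16],"rotation":[0,0,0]},{"translation":[0,0,0.24],"rotation":[0,0,0]},{"translation":[0,0,0.32],"rotation":[0,0,0]},{"translation":[0,0,0.4],"rotation":[0,0,0]},{"translation":[0,0,0.48],"rotation":[0,0,0]},{"translation":[0,0,0.56],"rotation":[0,0,0]},{"translation":[0,0,0.6],"rotation":[0,0,0]}]}}

```text
t: 19.83
eef_pos: [0.5877, -0.1721, 0.2028]
ee_rot: [-3.136, -0.001, -1.626]
force: [-0.1, 0.3, 0.7]
width: 0.0877
gripper_force: 0.0
```

Emit:
{"op": "apply_moves", "data": {"steps": [{"translation":[-0.03,0.1,0.05],"rotation":[0,0,0]},{"translation":[-0.06,0.2,0.1],"rotation":[0,0,0]},{"translation":[-0.09,0.3,0.1],"rotation":[0,0,0]},{"translation":[-0.12,0.4,0.1],"rotation":[0,0,0]},{"translation":[-0.15,0.5,0.1],"rotation":[0,0,0]},{"translation":[-0.18,0.6,0.1],"rotation":[0,0,0]},{"translation":[-0.2,0.6,0.1],"rotation":[0,0,0]},{"translation":[-0.2,0.6,0.1],"rotation":[0,0,0]},{"translation":[-0.2,0.6,0.1],"rotation":[0,0,0]},{"translation":[-0.2,0.6,0.1],"rotation":[0,0,0]}]}}

```text
t: 20.67
eef_pos: [0.5367, -0.0223, 0.2242]
ee_rot: [-3.14, -0.001, -1.627]
force: [0.8, 0.5, -0.4]
width: 0.0876
gripper_force: 0.0
```

```bash
python3 - <<'E'
from d import *
i=grab_frame('scene').astype(int);s=get_state();print(s['t'],s['width'],s['force'])
m=(i[...,1]-np.maximum(i[...,0],i[...,2]))*1.;m[m<70]=0;m[:,320:]=0
v,u=np.mgrid[:480,:640]
if m.sum():
    uv=((u*m).sum()/m.sum(),(v*m).sum()/m.sum());print(int((m>0).sum()),uv,atz('scene',uv,.118),'expected',proj('scene',[.586,-.1705,.118]))
    a,b=np.cov(np.c_[u[m>0],v[m>0]].T),None
    w,V=np.linalg.eigh(a);print(V[:,1],w)
j=cv2.imread('pics/scene0.png').astype(int)
print('stored diff',abs(i-j)[330:440,165:228].mean(),'red pack diff',abs(i-j)[160:215,335:375].mean())
E
```

```text
20.7167 0.08768281888192132 [-0.038  0.137  0.34 ]
181 (np.float64(255.42102167702907), np.float64(311.76356914804234)) [ 0.589 -0.171  0.118] expected [254.427 310.26 ]
[-0.755 -0.656] [ 5.141 43.74 ]
stored diff 3.154064454064454 red pack diff 4.174848484848485
```

```bash
python3 -c "
from d import *
r=[]
for n in('scene','side'):
    i=grab_frame(n).astype(int);m=(i[...,1]-np.maximum(i[...,0],i[...,2]))*1.;m[m<70]=0;m[260:,:]*=(n=='scene')
    v,u=np.mgrid[:480,:640];k=(m>0).sum();print(n,k)
    if k>5: r.append(ray(n,((u*m).sum()/m.sum(),(v*m).sum()/m.sum())))
if len(r)==2: print(tri(r))
print(job_done())"
```

```text
scene 180
side 71
[ 0.588 -0.171  0.118]
the job is handed in; nothing more can be done
None
```

The charged pack is standing in the empty rack slot, released, and I've handed the job in at about 21 s. Its light bar measured at (0.588, -0.171, 0.118) m, the expected head height with the foot on the slot floor. The red-lit and stored packs showed no visible movement, but the judge's result wasn't returned.

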